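# Close and lock the microscope lamp unit

### The arm

A 7-joint arm with a two-finger parallel gripper is mounted at the origin on the work surface. World frame = base frame: x ahead of the robot, y to its left, z up, the work surface at z = 0. Lengths are in m, angles in rad, forces in N, time in s.
With the tool pointing down it reaches from about 0.4 to 0.85 m from the base axis. Payload 4.5 kg.
Tool frame: the origin (TCP) lies at the very end of the fingers, on their centre line; the grasp point (between the pads) lies 19 mm behind it; z points along the fingers, y is the line along which they close (so a half turn about z gives the same grasp; the last joint's range is limited). The gripper opens to 88 mm and grips with 3 to 60 N. Pads are 18 mm wide; open, the fingers measure 123 mm over their backs; the gripper's body (75 mm by 187 mm) begins 45 mm behind the grasp point.
Start: joints at [0.034, 0.689, -0.195, 1.565, 0.157, 0.902, -0.215], TCP at [0.625, 0, 0.239] pointing down, gripper open.
Joint ranges: [-3.01, 3.01], [-0.46, 2.08], [-1.47, 1.51], [0.13, 2.56], [-1, 4.14], [0.04, 2.09], [-2.66, 2.66]. Speed limits (rad/s): [2.57, 2.57, 3.14, 3.14, 3.14, 3.14, 3.14].

### API

Orientations are given as a unit quaternion [x, y, z, w].
In Python, from plant import r gives the robot as it stands. The module is installed in compiled form; this text tells all that it offers.
- The arm moves only by the shell command python3 -m pendant 'ROWS' [FORCE]. ROWS is JSON, one flat list of numbers, 7 for each row, row after row: the opening, from 0 (shut) to 1 (fully open), then the shift along the tool's x, y, z scaled (see below), then the turn, a rotation vector about the tool's x, y, z scaled (see below). A call has 1 to 12 rows; each row is the pose to reach, as a shift and turn from the pose commanded when the call began, along the tool's axes at that moment; what a row does not reach only later rows make up. The controller multiplies each number of a shift by 0.15 m and each number of a turn by pi/2 rad. A row lasts 1/10 s, in which the tool goes at most 50 mm and 8.59 degrees, less where a joint would pass 70% of its speed; a pose out of reach is approached as far as the arm can. A call with a number of a shift or a turn outside -1 to 1 is refused whole. A call with a gripper value outside its range is refused whole. The fingers move at their own pace and stop on an object; FORCE is the grip in N (left out, the last holds). Time passes only in rows, so rows that repeat a pose let the fingers close. It gives the time, the measured TCP pose, the force, the opening and the grip force at its end, in the units of the state.
- r.get_state(): the state, without advancing time (a new reading comes with each control period).
- r.snapshot(name): name is "scene" or "side" or "wrist"; returns a dict with "img" (480x640x3 uint8, red, green, blue), "mtx" (3x3 intrinsics, pixels), "cam_to_world" (4x4, takes a point from camera to world coordinates). Camera axes: x right, y up, looking along -z (the intrinsics and any distortion apply to the point x, -y, -z); pixel columns grow to the right and rows downward; lengths in m; the calibration is good to about 2 mm. The wrist camera is an equidistant fisheye: a pixel r from the principal point sees the ray r / f radians off the axis. A picture is of the moment at which its call begins. There is no depth.
- r.finish_job(): hands the job in; it is judged then, once.
The state is a dict: "clock": time; "q": joint angles; "qd": joint speeds; "joint_torque": joint torques, N m; "tool_pos": TCP position; "eef_rot": TCP orientation; "contact_force": force on the tool from outside, world axes, zero at the start; "moment": the same for the moment, N m; "opening": opening from 0.0 (shut) to 1.0 (fully open); "finger_force": force on a finger pad.
Only numpy, scipy, OpenCV 4.12 (cv2) and the standard library are available. Lean on these libraries where they do the work, as an engineer would, in place of code of your own. Each camera call takes 0.05 s, during which the arm holds its last target. There are 200 camera calls.

### The job

The lamp unit for the microscope has a fresh bulb and fuse: press both of its hinged covers, the wide one and the narrow one, down until each clicks and stays shut by itself. Then take the flat-bladed key from its stand, fit it into the slotted captive screw on the wide cover, turn the screw clockwise as far as it goes, and put the key back upright in its stand. Leave the other things on the bench undisturbed.

Things in the scene. Friction and masses are not known exactly. Their poses are not given: they have to be found in the camera images.
- unit: Lamp unit, fixed to the bench: cream box 150 (x) by 220 (y) by 70 mm high with a black plinth and two bays under two grey hinged covers. Origin: centre of its underside. x points from its front (free edges of the covers) to its back. Both covers hinge about one line along y at x = +60, z = 73 mm. Shut, the covers' top faces lie at z = 76 mm and their free edges at x = -76 mm.
- wide_cover (a joint): Wide cover, 136 long, 130 wide, 6 mm thick, its middle at unit y = +42 mm. 0 = shut, grows as its front edge rises (rad), up to 0.8. A weak spring lifts it unless the detent, at the front edge, has caught; the catch clicks over at about 0.05 rad and takes about 10 N down on the thumb pad; caught, it rests within 0.01 rad of 0.
- narrow_cover (a joint): Narrow cover, 136 long, 78 wide, 6 mm thick, its middle at unit y = -68 mm. Hinge, joint and detent as on the wide cover.
- wide_cover_pad (a point): Middle of the ribbed black thumb pad (36 by 18 mm) on the wide cover's top face, 118 mm from the hinge line, moves with the cover; its z axis is the normal of the cover.
- narrow_cover_pad (a point): The same point on the narrow cover, 118 mm from the hinge line.
- screw (a joint): Captive screw on the wide cover, rad, turning clockwise from above to a stop at 1.571; stiff (0.05 N m). At 0 its slot lies along the unit's x, at the stop along the unit's y. It starts part turned.
- screw_slot (a point): Centre of the floor of the screw's slot, on the screw's axis: on the middle line of the wide cover, 70 mm from the hinge line, 2.5 mm above the cover's face. Steel head 26 mm across, its top 8.5 mm above the cover. The slot is 6 mm wide, 6 mm deep and open at both ends, so the key has about 0.15 rad of play in it; the point's x axis lies along the slot.
- key: Key, loose, standing upright in the stand: a flat black handle 30 (x) by 14 (y) mm, from z = 47 to 93 mm; a steel collar of 46 mm diameter, z = 42 to 47; a round shaft of 10 mm; and a flat blade at the bottom, 20 (x) by 3 (y) mm, 8 mm long, in the plane of the handle. 120 g. Origin: centre of the blade's lower end; z up along the key.
- key_tip (a point): Centre of the lower end of the key's blade (the key's origin).
- stand: Key stand: fixed black block 64 by 64 by 50 mm high with a 30 mm round hole straight down through its middle; the key's collar rests on its top, so that the key's lower end is 8 mm above the bench. Origin: centre of its underside.
- slide_box: Bystander: closed grey slide box 85 by 70 by 34 mm. Origin: centre of its underside.
- dish: Bystander: open glass dish, 90 mm diameter, 16 mm high. Origin: centre of its underside.
- oil_bottle: Bystander: amber bottle, 36 mm diameter, 70 mm high. Origin: centre of its underside.
- jar: Bystander: white jar with a blue lid, 56 mm diameter, 65 mm high. Origin: centre of its underside.
- lamp_carton: Bystander: cardboard carton 50 by 50 by 60 mm. Origin: centre of its underside.

How it is judged:
On the way, in this order (a step that is already met when the one before it is completed fails the run):
1. both covers pressed down and held shut by their detents, nothing pressing on them, the screw not yet turned (value of joint each of wide_cover, narrow_cover below 0.03 rad and contact force between each of the arm, the fingers and unit below 0.5 N and value of joint screw below 1 rad), for 0.2 s.
2. the key's blade in the screw's slot, the screw not yet turned home (value of joint each of wide_cover, narrow_cover below 0.03 rad and distance between key_tip and screw_slot below 0.007 m and value of joint screw below 1.2 rad), for 0.1 s.
3. the screw turned clockwise to its stop (within 0.12 rad) with the key in its slot (value of joint each of wide_cover, narrow_cover below 0.03 rad and distance between key_tip and screw_slot below 0.008 m and value of joint screw above 1.45 rad), for 0.1 s.
At the end, for the whole second after the job is handed in: Both covers are within 0.03 rad of shut, the screw is within 0.12 rad of its clockwise stop, and the key stands at rest upright (within 0.12 rad) in the hole of its stand, within 12 mm of the hole's axis, its collar down to within 6 mm of the stand's top (value of joint each of wide_cover, narrow_cover below 0.03 rad and value of joint screw above 1.45 rad and horizontal distance between key and stand below 0.012 m and z of key in the frame of stand below 0.014 m and angle between key's own z axis and vertical below 0.12 rad and linear speed of key below 0.02 m/s); the robot touches nothing.
It fails at once if the slide box is moved more than 30 mm (distance of slide_box from where it was at the start of the episode above 0.03 m).
It fails at once if the glass dish is moved more than 30 mm (distance of dish from where it was at the start of the episode above 0.03 m).
It fails at once if the oil bottle is moved more than 30 mm (distance of oil_bottle from where it was at the start of the episode above 0.03 m).
It fails at once if the jar is moved more than 30 mm (distance of jar from where it was at the start of the episode above 0.03 m).
It fails at once if the lamp carton is moved more than 30 mm (distance of lamp_carton from where it was at the start of the episode above 0.03 m).
It also fails if it takes over 64 s, if anything falls off the work surface, if the arm or the gripper's body presses on something with over 40 N, if the wrist force passes 120 N, or if a joint passes its speed limit or range.

## Working session

There is one attempt and no reset: what is moved stays moved. The work goes in short steps, Python scripts to look and compute and a shell command to move; the robot and the scene stay as the last step left them, time stands still between calls to the robot, and variables do not carry over. Pictures are saved under pics/ and viewed, at most 12 in all, crops included, and the job is handed in when it is done.

```bash
mkdir -p pics; python3 - <<'E'
from plant import r
import cv2,pickle
for n in ["scene","side","wrist"]:
    s=r.snapshot(n); pickle.dump(s,open(f"pics/{n}0.pkl","wb")); cv2.imwrite(f"pics/{n}0.png",s["img"][:,:,::-1])
    print(n,s["mtx"].tolist(),s["cam_to_world"].round(3).tolist(),[k for k in s])
print(r.get_state())
E
```

```text
scene [[494.6314377729988, 0.0, 327.01531525287595], [0.0, 494.6314377729988, 231.83948618699853], [0.0, 0.0, 1.0]] [[0.476, -0.578, 0.663, 1.246], [0.879, 0.312, -0.36, -0.345], [0.001, 0.754, 0.657, 0.752], [0.0, 0.0, 0.0, 1.0]] ['img', 'mtx', 'cam_to_world']
side [[448.8621082929682, 0.0, 320.71985683806093], [0.0, 448.8621082929682, 236.29734827335565], [0.0, 0.0, 1.0]] [[-0.709, 0.385, -0.591, 0.029], [-0.705, -0.409, 0.579, 0.545], [-0.019, 0.827, 0.561, 0.605], [0.0, 0.0, 0.0, 1.0]] ['img', 'mtx', 'cam_to_world']
wrist [[371.64829954431775, 0.0, 323.8421647841447], [0.0, 371.64829954431775, 243.3816893099944], [0.0, 0.0, 1.0]] [[1.0, -0.001, 0.002, 0.625], [0.0, 0.955, 0.297, 0.077], [-0.002, -0.297, 0.955, 0.384], [0.0, 0.0, 0.0, 1.0]] ['img', 'mtx', 'cam_to_world']
{'clock': 0.15, 'q': array([ 0.03377228,  0.68977154, -0.19451352,  1.56606814,  0.15731317,
        0.90248104, -0.21511828]), 'qd': array([-1.03846335e-03, -3.20622034e-03, -7.80265842e-04, -3.33569320e-03,
       -5.85051089e-05, -9.78729844e-04,  1.14189239e-03]), 'joint_torque': array([-1.46674727e-03, -5.27863634e+01, -1.26819178e+00, -1.53587687e+01,
       -5.24473807e-02,  3.92338901e-03,  1.12435155e-04]), 'tool_pos': array([ 6.24543637e-01, -2.74841103e-05,  2.38116117e-01]), 'eef_rot': array([ 7.07082688e-01,  7.07130557e-01, -5.12487793e-04, -4.30603228e-04]), 'contact_force': array([ 0.80577506, -0.63120603, -0.51030725]), 'moment': array([ 0.00909967, -0.00331238,  0.0420571 ]), 'finger_force': 0.0, 'opening': 1.0035100902846923}
```

View pics/scene0.png

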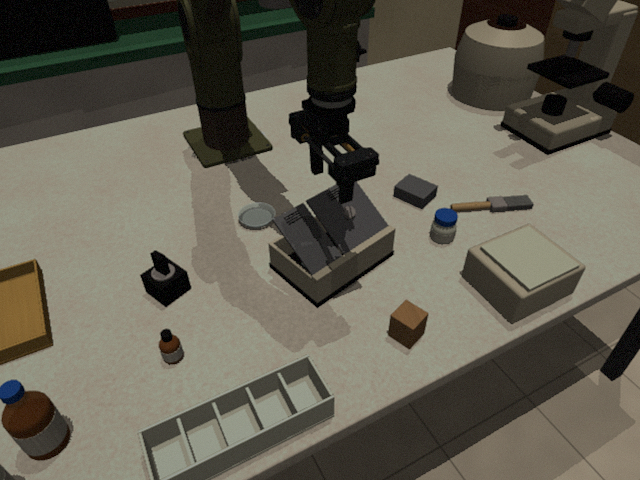

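View pics/side0.png

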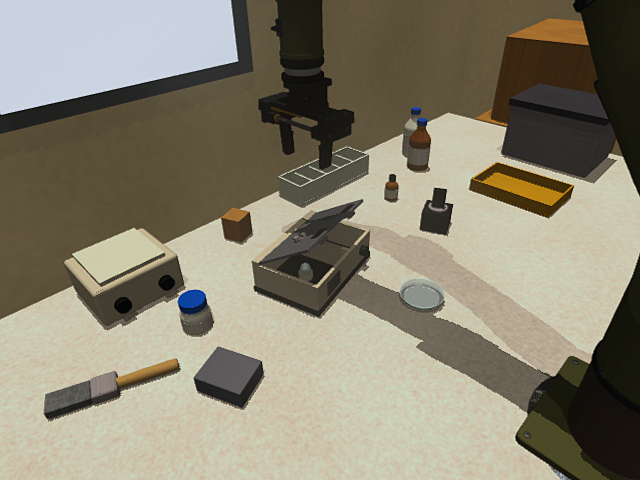

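View pics/wrist0.png

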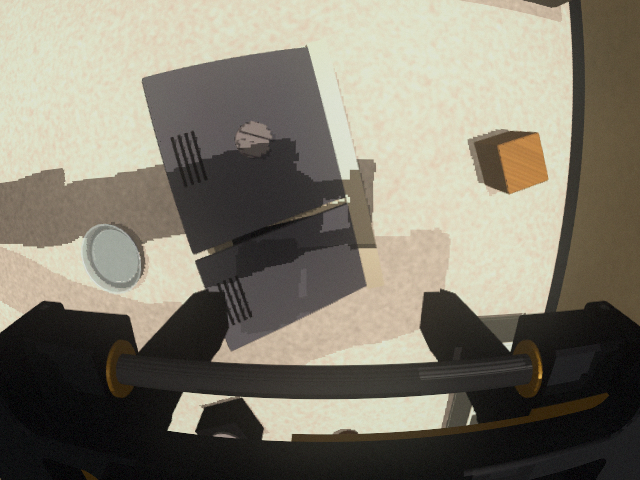

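The scene shows the unit around (330,245), with both covers open, and the stand with key at (165,280). The side view shows the unit at (312,255) and the stand at (437,215). In the wrist view the hinge edge runs from (308,46) to (366,287), with the screw at (254,139). I'll make a zoomed composite to get accurate corners.

```bash
cat > h.py <<'E'
import numpy as np,cv2,pickle
from scipy.spatial.transform import Rotation as R
def ray(s,u,v,fish=False):
    m=s["mtx"]; a=(u-m[0,2])/m[0,0]; b=(v-m[1,2])/m[1,1]
    if fish:
        t=np.hypot(a,b); k=np.sin(t)/t if t>1e-9 else 1; d=np.array([a*k,-b*k,-np.cos(t)])
    else: d=np.array([a,-b,-1.])
    T=s["cam_to_world"]; d=T[:3,:3]@d; return T[:3,3],d/np.linalg.norm(d)
def onz(s,u,v,z,fish=False):
    o,d=ray(s,u,v,fish); return o+d*(z-o[2])/d[2]
def tri(*rs):
    A=sum(np.eye(3)-np.outer(d,d) for o,d in rs); b=sum((np.eye(3)-np.outer(d,d))@o for o,d in rs); return np.linalg.solve(A,b)
def load(n): return pickle.load(open(f"pics/{n}.pkl","rb"))
E
python3 - <<'E'
from h import *
a=load("scene0")["img"];b=load("side0")["img"]
c=lambda i,x,y,w,h,k:cv2.convertScaleAbs(cv2.resize(i[y:y+h,x:x+w],None,fx=k,fy=k,interpolation=cv2.INTER_CUBIC),alpha=1.6,beta=25)
o=np.zeros((600,800,3),np.uint8)
o[:300,:400]=c(a,265,170,133,100,3)[:300,:400] if 0 else cv2.resize(c(a,260,170,140,140,3)[:,:],(400,400))[100:400]
o[:300,400:]=cv2.resize(c(b,245,190,140,140,3),(400,400))[:300]
o[300:,:300]=c(a,130,240,75,75,4); o[300:,400:700]=c(b,400,175,75,75,4)
cv2.imwrite("pics/c1.png",o[:,:,::-1])
E
```

```text
(no output)
```

View pics/c1.png

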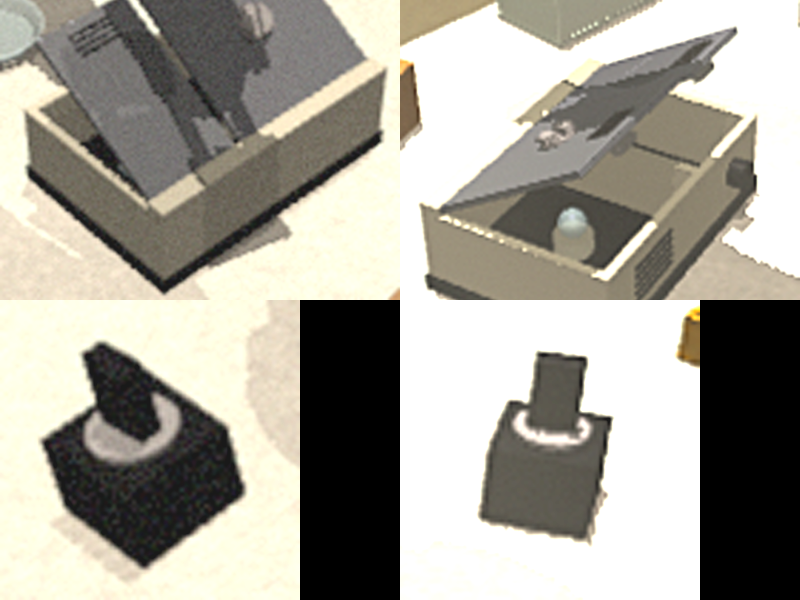

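The composite shows the unit's top corners and the plinth bottom corners in scene and side, plus the key's collar ring on the stand. Converting these points now.

```bash
cat >> h.py <<'E'
def fit2(loc,w):
    loc,w=np.array(loc),np.array(w)[:,:2]; a=loc.mean(0);b=w.mean(0)
    H=(loc-a).T@(w-b); th=np.arctan2(H[0,1]-H[1,0],H[0,0]+H[1,1]); c,s=np.cos(th),np.sin(th)
    M=np.array([[c,-s],[s,c]]); t=b-M@a; return t,th,(loc@M.T+t-w)*1000
E
python3 - <<'E'
from h import *
np.set_printoptions(precision=4,suppress=True)
S,D,W=load("scene0"),load("side0"),load("wrist0")
L=[(-.075,-.11),(.075,-.11),(.075,.11),(.075,.11),(-.075,-.11)]
P=[onz(S,269.5,242.8,.07),onz(S,316,279.2,.07),onz(S,394.8,227.8,.07),onz(D,252.7,262.5,.07),onz(D,370,230.2,.07)]
print(*P); t,th,e=fit2(L,P); print(t,th,e)
# wrist: hinge-end corners of covers
print(onz(W,308,46,.075,1),onz(W,366,287,.075,1))
c,s=np.cos(th),np.sin(th)
print([t+np.array([c*x-s*y,s*x+c*y]) for x,y in[(.06,.107),(.06,-.107)]])
# free edges, screw
print("screw",tri(ray(S,349.5,212,),ray(W,254,139,1)))
for n,(x,y) in {"wide":(t+np.array([c*.06-s*.107,s*.06+c*.107])),}.items() if 0 else []:pass
def back(o,d): # distance/height in hinge plane for y unknown
    return
for u,v,y in[(143,78,.107),(191,253,-.023),(196,262,-.029),(231,350,-.107)]:
    o,d=ray(W,u,v,1); n=np.array([-s,c,0]); k=(y-(o-np.r_[t,0])@n)/(d@n); p=o+k*d
    dx=.06-(p[:2]-t)@[c,s]; print(u,v,"ang",np.arctan2(p[2]-.073,dx),np.hypot(p[2]-.073,dx))
print("collar",onz(S,163,272,.055),onz(D,437.5,206.5,.055))
print("handletop",tri(ray(S,156,256.5),ray(D,440.3,189)))
for n,im in(("S",S),("D",D)):pass
print("dish",onz(W,112,257,.016,1),"carton",onz(W,523,160,.06,1),"bottle",onz(S,168,335,.07),"jar",onz(S,446,215,.065),"box",onz(D,230,365,.034))
E
```

```text
[ 0.5325 -0.0916  0.07  ] [ 0.6682 -0.055   0.07  ] [0.615  0.1607 0.07  ] [0.625  0.1498 0.07  ] [ 0.5314 -0.0964  0.07  ]
[0.5744 0.0311] 0.25326794078623005 [[-3.14   -2.6272]
 [ 6.3285 -1.6479]
 [ 4.4561 -4.3773]
 [-5.5962  6.503 ]
 [-2.0485  2.1494]]
[0.6109 0.149  0.075 ] [ 0.6624 -0.0611  0.075 ]
[array([0.6056, 0.1497]), array([ 0.6593, -0.0575])]
screw [0.5739 0.072  0.1177]
143 78 ang 0.5253669503509432 0.1296339102325386
191 253 ang 0.5924704015903828 0.1338658646244925
196 262 ang 0.6363752905632498 0.1337609652431851
231 350 ang 0.5699623247690642 0.13248062697415652
collar [ 0.496  -0.3035  0.055 ] [ 0.494  -0.3044  0.055 ]
handletop [ 0.496  -0.3079  0.0997]
dish [ 0.373  -0.0549  0.016 ] carton [0.8141 0.0595 0.06  ] bottle [ 0.6642 -0.335   0.07  ] jar [0.6279 0.2881 0.065 ] box [0.4771 0.3158 0.034 ]
```

```bash
python3 -m pendant '[0,0.387,-0.763,0,0,0,-0.16, 0,0.387,-0.763,0,0,0,-0.16, 0,0.387,-0.763,0.0,0,0,-0.16, 0,0.387,-0.763,0.4,0,0,-0.16, 0,0.387,-0.763,0.4,0,0,-0.16, 0,0.387,-0.763,0.4,0,0,-0.16]' 10
```

```text
clock: 0.75
tool_pos: [0.5096, 0.0574, 0.1774]
eef_rot: [0.613, 0.79, -0.002, -0.001]
contact_force: [-0.3, -0.4, 0.2]
opening: 0.476
finger_force: 0.0
```

```bash
python3 -m pendant '[0,0,0,0,0,0,0, 0,0,0,0,0,0,0, 0,0,0,0,0,0,0, 0,0,0,0.05,0,0,0, 0,0,0,0.15,0,0,0, 0,0,0,0.25,0,0,0, 0,0,0,0.35,0,0,0, 0,0,0,0.45,0,0,0, 0,0,0,0.54,0,0,0, 0,0,0,0.6,0,0,0, 0,0,0,0.65,0,0,0, 0,0,0,0.67,0,0,0]'; python3 -m pendant '[0,0,0,0,0,0,0, 0,0,0,0.013,0,0,0]'
```

```text
clock: 1.95
tool_pos: [0.5106, 0.0581, 0.0776]
eef_rot: [0.613, 0.79, -0.0, -0.0]
contact_force: [-0.6, 0.9, -0.4]
opening: 0.007
finger_force: 0.0
clock: 2.15
tool_pos: [0.5112, 0.0582, 0.0766]
eef_rot: [0.613, 0.79, 0.001, 0.0]
contact_force: [0.2, 0.3, 1.5]
opening: 0.007
finger_force: 0.8
```

```bash
python3 -m pendant '[0,0,0,0.013,0,0,0, 0,0,0,0.027,0,0,0, 0,0,0,0.027,0,0,0]'
```

```text
clock: 2.45
tool_pos: [0.5112, 0.0582, 0.0755]
eef_rot: [0.613, 0.79, 0.001, 0.001]
contact_force: [-5.9, -0.2, 30.7]
opening: 0.005
finger_force: 15.3
```

```bash
python3 - <<'E'
from h import *
from plant import r
o=[]
for n in("scene","side"):
    s=r.snapshot(n);pickle.dump(s,open(f"pics/{n}1.pkl","wb"))
    x,y=(240,150) if n=="scene" else (235,170)
    o.append(cv2.convertScaleAbs(cv2.resize(s["img"][y:y+160,x:x+160],(400,400)),alpha=1.6,beta=25))
cv2.imwrite("pics/c2.png",np.hstack(o)[:,:,::-1])
E
```

```text
(no output)
```

View pics/c2.png

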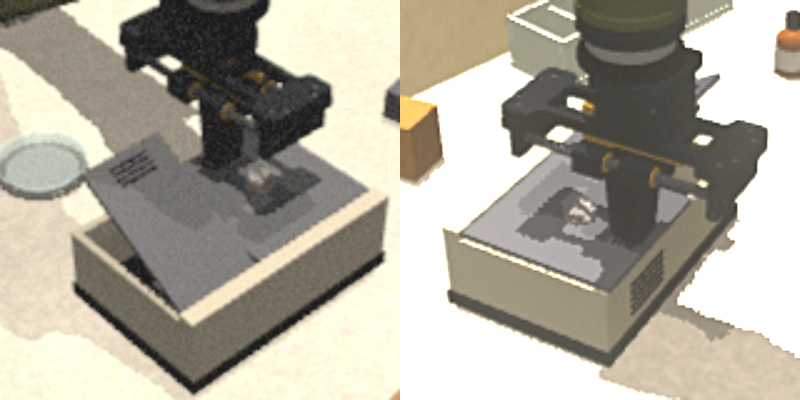

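The wide cover is flat and shut under the fingers, and the narrow one is still open. Next: up, across and press the narrow cover.

```bash
python3 -m pendant '[0,0,0,-0.3,0,0,0, 0,0,0,-0.66,0,0,0, 0,-0.3,0,-0.66,0,0,0, 0,-0.6,0,-0.66,0,0,0, 0,-0.733,0,-0.66,0,0,0, 0,-0.733,0,-0.5,0,0,0, 0,-0.733,0,-0.4,0,0,0, 0,-0.733,0,-0.3,0,0,0, 0,-0.733,0,-0.2,0,0,0, 0,-0.733,0,-0.1,0,0,0, 0,-0.733,0,0,0,0,0, 0,-0.733,0,0,0,0,0]'
```

```text
clock: 3.75
tool_pos: [0.5376, -0.0489, 0.0754]
eef_rot: [0.613, 0.79, -0.001, 0.001]
contact_force: [-8.2, 0.3, 29.2]
opening: 0.005
finger_force: 14.4
```

```bash
python3 -m pendant '[0,0,0,-0.3,0,0,0, 0,0,0,-0.6,0,0,0, 0.6,0,0.1,-0.95,0,0,0, 0.6,0,0.1,-0.95,0,0,0, 0.6,0,0.1,-0.95,0,0,0]'; python3 - <<'E'
from h import *
from plant import r
s=r.snapshot("wrist");pickle.dump(s,open("pics/wrist1.pkl","wb")); cv2.imwrite("pics/wrist1.png",s["img"][:,:,::-1])
E
```

```text
clock: 4.25
tool_pos: [0.5536, -0.0447, 0.2163]
eef_rot: [0.613, 0.79, 0.001, 0.002]
contact_force: [-0.3, -0.4, -0.4]
opening: 0.255
finger_force: 0.0
```

View pics/wrist1.png

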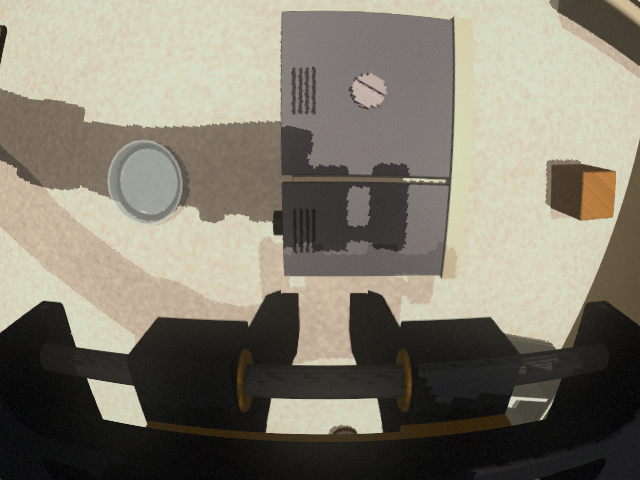

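Both covers lie flat. The screw head is at about (368,91) with its slot falling from (355,83) to (384,98). Measuring it with a mask.

```bash
python3 - <<'E'
from h import *
np.set_printoptions(precision=4,suppress=True)
W=load("wrist1"); im=W["img"].astype(int)
P=[onz(W,u,v,.076,1) for u,v in[(281,12),(285,275),(452,20),(443,277)]]; 
L=[(-.076,.107),(-.076,-.107),(.06,.107),(.06,-.107)]
t,th,e=fit2(L,P);print(t,th,e)
sub=im[65:118,340:398]; br=(sub.min(2)>150)
ys,xs=np.nonzero(br); print(len(xs),xs.mean()+340,ys.mean()+65)
hull=cv2.convexHull(np.c_[xs,ys].astype(np.int32)); (cx,cy),(a,b),ang=cv2.fitEllipse(hull); print("ell",cx+340,cy+65,a,b)
m=np.zeros(br.shape,np.uint8); cv2.fillConvexPoly(m,hull,1); m=cv2.erode(m,np.ones((5,5)))
y2,x2=np.nonzero((m>0)&(sub.min(2)<130)); print("slot px",len(x2))
pw=np.array([onz(W,x+340,y+65,.0845,1)[:2] for x,y in zip(x2,y2)])
c=onz(W,cx+340,cy+65,.0845,1); print("head",c,"slotmean",pw.mean(0))
vx,vy,x0,y0=cv2.fitLine(pw.astype(np.float32),cv2.DIST_HUBER,0,.001,.001).ravel(); print("slot dir",np.arctan2(vy,vx)%np.pi,"unit rel",(np.arctan2(vy,vx)-th))
cc,s=np.cos(th),np.sin(th); print("nominal screw",t+np.array([cc*-.01-s*.042,s*-.01+cc*.042]))
for k in sub: pass
cv2.imwrite("pics/x.png",cv2.resize(sub.astype(np.uint8),None,fx=8,fy=8)[:,:,::-1])
E
```

```text
[0.5791 0.0295] 0.2513447804516184 [[-0.4566 -0.2078]
 [-0.3895 -1.641 ]
 [ 1.4357  0.4328]
 [-0.5896  1.416 ]]
711 368.6694796061885 90.18284106891701
ell 368.82067680358887 89.64598083496094 32.56549835205078 34.013084411621094
slot px 64
head [0.5589 0.0687 0.0845] slotmean [0.5598 0.0707]
slot dir 2.8905191 unit rel -0.5024183495109904
nominal screw [0.559  0.0676]
```

```bash
python3 -m pendant '[1,-0.7,-0.27,0,0,0,0, 1,-0.7,-0.27,0,0,0,0, 1,-0.7,-0.27,0,0,0,0]'; python3 -m pendant '[1,-0.7,-0.27,0,0,0,0, 1,-0.7,-0.27,0,0,0,0, 1,-0.7,-0.27,0,0,0,0]'; python3 -m pendant '[1,-0.7,-0.27,0,0,0,0, 1,-0.7,-0.27,0,0,0,0, 1,-0.7,-0.27,0,0,0,0, 1,-0.7,-0.27,0,0,0,0, 1,-0.7,-0.27,0,0,0,0]'; python3 - <<'E'
from h import *
from plant import r
s=r.snapshot("wrist");pickle.dump(s,open("pics/wrist2.pkl","wb")); cv2.imwrite("pics/wrist2.png",s["img"][:,:,::-1])
E
```

```text
clock: 4.6
tool_pos: [0.5357, -0.1639, 0.2121]
eef_rot: [0.616, 0.787, -0.004, -0.001]
contact_force: [-0.3, -0.1, 0.3]
opening: 0.575
finger_force: 0.0
clock: 4.9
tool_pos: [0.5224, -0.2753, 0.2122]
eef_rot: [0.616, 0.787, -0.003, -0.001]
contact_force: [-0.4, -0.4, -0.4]
opening: 0.845
finger_force: 0.0
clock: 5.4
tool_pos: [0.5133, -0.3772, 0.2135]
eef_rot: [0.612, 0.791, 0.001, -0.002]
contact_force: [-0.1, 0.8, -0.6]
opening: 1.001
finger_force: 0.0
```

View pics/wrist2.png

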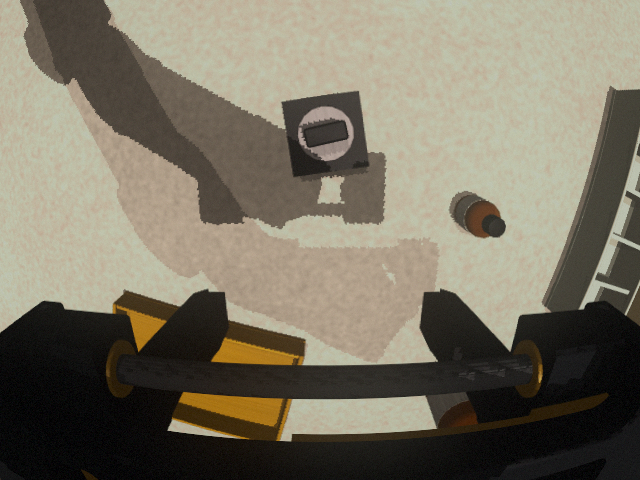

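The wrist view shows the stand top at (325,134), with the collar ring around the handle at (326,133) and the handle's long side rising slightly to the right.

```bash
python3 - <<'E'
from h import *
from plant import r
np.set_printoptions(precision=4,suppress=True)
W=load("wrist2"); im=W["img"].astype(int)
u0,v0=285,95; sub=im[v0:v0+80,u0:u0+85]; br=((sub.min(2)>110)).astype(np.uint8)
n,lab,st,ce=cv2.connectedComponentsWithStats(br)
k=[i for i in range(1,n) if lab[35:45,:].size and st[i,0]>5 and st[i,0]+st[i,2]<78 and st[i,4]>100]; print(st[k].tolist())
i=max(k,key=lambda i:st[i,4]); ys,xs=np.nonzero(lab==i)
hull=cv2.convexHull(np.c_[xs,ys].astype(np.int32)); (cx,cy),(a,b),_=cv2.fitEllipse(hull)
print("ell",cx+u0,cy+v0,a,b,"collar",onz(W,cx+u0,cy+v0,.055,1))
m=np.zeros(br.shape,np.uint8); cv2.fillConvexPoly(m,hull,1); m=cv2.erode(m,np.ones((3,3)))
d=((m>0)&(sub.min(2)<75)).astype(np.uint8); n,lab,st,ce=cv2.connectedComponentsWithStats(d); i=1+np.argmax(st[1:,4])
ys,xs=np.nonzero(lab==i); pw=np.array([onz(W,x+u0,y+v0,.101,1)[:2] for x,y in zip(xs,ys)])
rc=cv2.minAreaRect((pw*1000).astype(np.float32)); print("handle rect",rc)
bx=cv2.boxPoints(rc)/1000; e=[bx[1]-bx[0],bx[2]-bx[1]]; L=max(e,key=np.linalg.norm); print("long axis angle",np.degrees(np.arctan2(L[1],L[0]))%180)
st=r.get_state(); M=R.from_quat(st["eef_rot"]).as_matrix(); print("q",st["q"],"tool y heading",np.degrees(np.arctan2(M[1,1],M[0,1])),st["tool_pos"])
cv2.imwrite("pics/x2.png",cv2.resize(np.hstack([sub.astype(np.uint8)]),None,fx=5,fy=5)[:,:,::-1])
E
```

```text
[[13, 12, 56, 54, 1209]]
ell 325.6206741333008 132.90132522583008 53.03907775878906 55.376853942871094 collar [ 0.4952 -0.3033  0.055 ]
handle rect ((493.9312438964844, -302.62518310546875), (30.785659790039062, 16.825565338134766), 27.21853256225586)
long axis angle 27.218502
q [ 0.7458  0.7472 -0.3429  1.5451  0.2922  0.9025  0.5599] tool y heading 14.61188980969721 [ 0.5138 -0.3766  0.2139]
```

View pics/x2.png

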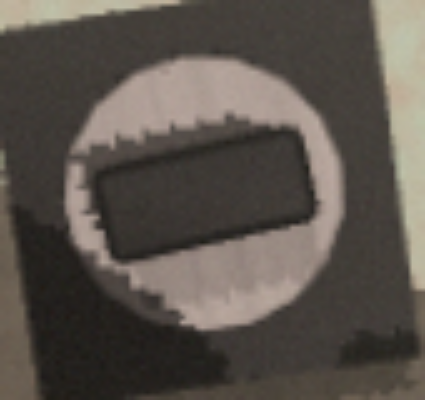

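```bash
python3 -m pendant '[1,0.507,0,0,0,0,-0.57, 1,0.507,0,0,0,0,-0.57, 1,0.507,0,0,0,0,-0.57, 1,0.507,0,0,0,0,-0.57, 1,0.507,0,0,0,0,-0.57, 1,0.507,0,0,0,0,-0.57]'; python3 -m pendant '[0.5,0,0,0.3,0,0,-0.57, 0.5,0,0,0.3,0,0,-0.57, 0.5,0,0,0.3,0,0,-0.57, 0.5,0,0,0.3,0,0,-0.57, 0.5,0,0,0.3,0,0,-0.57, 0.5,0,0,0.3,0,0,-0.57, 0.5,0,0,0.3,0,0,-0.57, 0.5,0,0,0.3,0,0,-0.57]'
python3 - <<'E'
from h import *
from plant import r
np.set_printoptions(precision=4,suppress=True)
st=r.get_state(); M=R.from_quat(st["eef_rot"]).as_matrix(); print("q7",st["q"][6],"h",np.degrees(np.arctan2(M[1,1],M[0,1])),st["tool_pos"],M[:,2])
d=np.array([.4945,-.303,.062])-st["tool_pos"]; print("tool shift/.15",M.T@d/.15)
E
```

```text
clock: 6.05
tool_pos: [0.4948, -0.3033, 0.215]
eef_rot: [0.205, 0.979, 0.001, -0.0]
contact_force: [0.5, 0.6, -0.1]
opening: 0.997
finger_force: 0.0
clock: 6.85
tool_pos: [0.4946, -0.3046, 0.1699]
eef_rot: [-0.233, 0.972, 0.0, 0.0]
contact_force: [-0.1, 0.0, 0.1]
opening: 0.496
finger_force: 0.0
q7 1.8284194223402752 h 116.96313641616159 [ 0.4946 -0.3046  0.1699] [ 0.0002  0.0009 -1.    ]
tool shift/.15 [-0.0036  0.0091  0.7191]
```

```bash
python3 -m pendant '[0.5,0,0.009,0.3,0,0,0, 0.5,0,0.009,0.55,0,0,0, 0.5,0,0.009,0.72,0,0,0, 0.5,0,0.009,0.72,0,0,0, 0,0,0.009,0.72,0,0,0, 0,0,0.009,0.72,0,0,0, 0,0,0.009,0.72,0,0,0, 0,0,0.009,0.72,0,0,0, 0,0,0.009,0.72,0,0,0, 0,0,0.009,0.72,0,0,0, 0,0,0.009,0.72,0,0,0]' 30
```

```text
clock: 7.95
tool_pos: [0.4942, -0.3054, 0.0629]
eef_rot: [-0.233, 0.972, -0.001, 0.001]
contact_force: [-1.0, -0.2, 6.5]
opening: 0.158
finger_force: 30.0
```

```bash
python3 -m pendant '[0,0,0,-0.15,0,0,0, 0,0,0,-0.4,0,0,0, 0,0,0,-0.7,0,0,0, 0,0,0,-0.95,0,0,0, 0,0,0,-0.95,0,0,0]'; python3 -m pendant '[0,-0.25,0.33,0,0,0,0, 0,-0.505,0.674,0,0,0,0, 0,-0.505,0.674,0,0,0,0]';python3 -m pendant '[0,-0.25,0.33,0,0,0,0, 0,-0.505,0.674,0,0,0,0, 0,-0.505,0.674,0,0,0,0]'; python3 -m pendant '[0,-0.25,0.33,0,0,0,0.1, 0,-0.505,0.674,0,0,0,0.2, 0,-0.505,0.674,0,0,0,0.3, 0,-0.505,0.674,0,0,0,0.4, 0,-0.505,0.674,0,0,0,0.46, 0,-0.505,0.674,0,0,0,0.46, 0,-0.505,0.674,0,0,0,0.46]'
python3 - <<'E'
from h import *
from plant import r
np.set_printoptions(precision=4,suppress=True)
st=r.get_state(); M=R.from_quat(st["eef_rot"]).as_matrix(); print("q7",st["q"][6],"h",np.degrees(np.arctan2(M[1,1],M[0,1])),st["tool_pos"],M[:,2])
o=[]
for n in("scene","side","wrist"):
    s=r.snapshot(n);pickle.dump(s,open(f"pics/{n}3.pkl","wb"))
    x,y=dict(scene=(270,120),side=(240,130),wrist=(250,200))[n]
    o.append(cv2.convertScaleAbs(cv2.resize(s["img"][y:y+120,x:x+ 120],(390,390) if n!="wrist" else (390,390)),alpha=1.5,beta=25))
cv2.imwrite("pics/c3.png",np.hstack(o[:2])[:,:,::-1])
E
```

```text
clock: 8.45
tool_pos: [0.4967, -0.3056, 0.2095]
eef_rot: [-0.233, 0.972, -0.003, 0.004]
contact_force: [0.3, 0.3, -0.8]
opening: 0.157
finger_force: 30.0
clock: 8.75
tool_pos: [0.5153, -0.176, 0.2041]
eef_rot: [-0.236, 0.972, 0.001, 0.0]
contact_force: [0.7, 0.1, -0.4]
opening: 0.151
finger_force: 30.0
clock: 9.05
tool_pos: [0.5367, -0.0511, 0.204]
eef_rot: [-0.236, 0.972, 0.001, 0.0]
contact_force: [-0.2, 0.2, -0.6]
opening: 0.159
finger_force: 30.0
clock: 9.75
tool_pos: [0.5579, 0.0678, 0.2036]
eef_rot: [0.124, 0.992, -0.0, -0.0]
contact_force: [-0.4, -0.8, -0.7]
opening: 0.155
finger_force: 30.0
q7 0.626622686681857 h 75.75549329257542 [0.5579 0.0678 0.2036] [-0.0011 -0.0008 -1.    ]
```

View pics/c3.png

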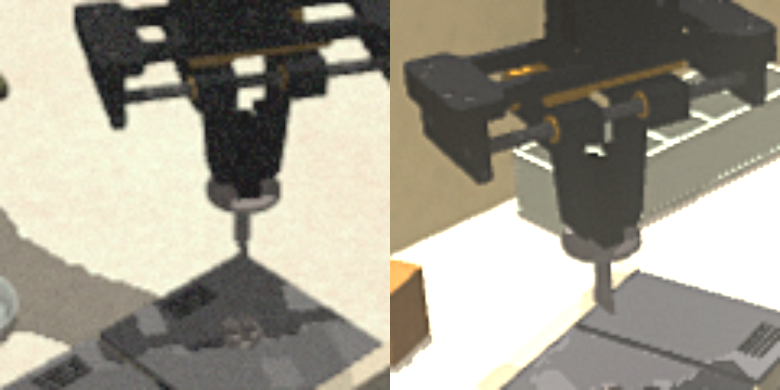

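The key hangs upright in the grip: blade tip at scene (344,198) and side (306,226), screw head in the scene at (344,222). Cross-checking tip against screw.

```bash
python3 - <<'E'
from h import *
np.set_printoptions(precision=4,suppress=True)
S,D=load("scene3"),load("side3")
print("tip tri",tri(ray(S,344.2,198.5),ray(D,306.2,226)),"tip at z",onz(S,344.2,198.5,.1486),onz(D,306.2,226,.1486))
print("screw scene",onz(S,343.8,222.2,.0845), "expect tip .558 .068 .1486")
D0=load("side1"); S0=load("scene0")
# bright head mask in scene3
g=S["img"][205:240,325:365].astype(int); m=(g.min(2)>g.min(2).mean()+25).astype(np.uint8); 
n,l,st,ce=cv2.connectedComponentsWithStats(m); print([(st[i].tolist(),(ce[i]+[325,205]).round(1).tolist()) for i in range(1,n) if st[i,4]>15])
for o in[(S,"S"),(D,"D")]:
    pass
E
```

```text
tip tri [0.5587 0.0658 0.1447] tip at z [0.5642 0.0641 0.1486] [0.5537 0.0686 0.1486]
screw scene [0.5625 0.0659 0.0845] expect tip .558 .068 .1486
[([32, 0, 8, 7, 32], [361.6, 206.9])]
```

```bash
python3 -m pendant '[0,-0.006,0.004,0.2,0,0,0, 0,-0.006,0.004,0.4,0,0,0, 0,-0.006,0.004,0.41,0,0,0, 0,-0.006,0.004,0.41,0,0,0]'; python3 -m pendant '[0,0,0,0.015,0,0,0, 0,0,0,0.03,0,0,0, 0,0,0,0.03,0,0,0]'
```

```text
clock: 10.3
tool_pos: [0.5592, 0.0686, 0.1427]
eef_rot: [0.125, 0.992, -0.0, -0.001]
contact_force: [-0.6, 0.6, -1.2]
opening: 0.157
finger_force: 30.0
clock: 10.6
tool_pos: [0.5597, 0.0686, 0.1389]
eef_rot: [0.125, 0.992, 0.0, 0.001]
contact_force: [-0.2, -0.7, -1.0]
opening: 0.155
finger_force: 30.0
```

```bash
python3 -m pendant '[0,0,0,0.01,0,0,0, 0,0,0,0.02,0,0,0, 0,0,0,0.02,0,0,0]'; python3 - <<'E'
from h import *
from plant import r
np.set_printoptions(precision=4,suppress=True)
st=r.get_state(); print(st["tool_pos"],st["contact_force"],st["moment"])
E
```

```text
clock: 10.9
tool_pos: [0.5593, 0.0686, 0.1351]
eef_rot: [0.125, 0.992, -0.0, -0.0]
contact_force: [-0.2, 1.2, -1.2]
opening: 0.157
finger_force: 30.0
[0.5593 0.0686 0.1351] [-0.219   1.1673 -1.1893] [ 0.0683 -0.056   0.0294]
```

```bash
python3 -m pendant '[0,0,0,0.006,0,0,0, 0,0,0,0.012,0,0,0, 0,0,0,0.012,0,0,0]';  python3 -m pendant '[0,0,0,0,0,0,0, 0,0,0,0,0,0,0.03, 0,0,0,0,0,0,0.06, 0,0,0,0,0,0,0.09, 0,0,0,0,0,0,0.12, 0,0,0,0,0,0,0.12]'; python3 - <<'E'
from plant import r
st=r.get_state(); print(st["moment"],st["q"][6])
E
```

```text
clock: 11.2
tool_pos: [0.5594, 0.0687, 0.1335]
eef_rot: [0.125, 0.992, 0.0, 0.0]
contact_force: [0.6, 0.3, -1.0]
opening: 0.153
finger_force: 30.0
clock: 11.8
tool_pos: [0.5596, 0.0688, 0.1336]
eef_rot: [0.218, 0.976, 0.0, 0.0]
contact_force: [-1.1, 0.2, -0.4]
opening: 0.158
finger_force: 30.0
[ 0.16540181 -0.05719759  0.02463612] 0.4059000241341728
```

```bash
python3 -m pendant '[0,0,0,0,0,0,0.05, 0,0,0,0,0,0,0.1, 0,0,0,0,0,0,0.15, 0,0,0,0,0,0,0.2, 0,0,0,0,0,0,0.25, 0,0,0,0,0,0,0.3, 0,0,0,0,0,0,0.35, 0,0,0,0,0,0,0.4, 0,0,0,0,0,0,0.45, 0,0,0,0,0,0,0.5, 0,0,0,0,0,0,0.5]'; python3 - <<'E'
from plant import r
st=r.get_state(); print(st["moment"],st["q"][6])
E
python3 -m pendant '[0,0,0,0,0,0,0.03, 0,0,0,0,0,0,0.06, 0,0,0,0,0,0,0.09, 0,0,0,0,0,0,0.12, 0,0,0,0,0,0,0.12]'; python3 - <<'E'
from plant import r
from h import *
st=r.get_state(); M=R.from_quat(st["eef_rot"]).as_matrix(); print(st["moment"],st["q"][6],np.degrees(np.arctan2(M[1,1],M[0,1])))
E
```

```text
clock: 12.9
tool_pos: [0.5597, 0.0687, 0.1336]
eef_rot: [0.575, 0.818, 0.0, 0.0]
contact_force: [0.6, -0.4, 0.1]
opening: 0.157
finger_force: 30.0
[-0.00195455 -0.12560603  0.03207409] -0.15378484976083592
clock: 13.4
tool_pos: [0.5597, 0.0687, 0.1336]
eef_rot: [0.649, 0.761, 0.0, 0.0]
contact_force: [-0.3, -0.8, 0.1]
opening: 0.158
finger_force: 30.0
[-0.00412393 -0.1659633   0.01155417] -0.28133060757380607 9.130620058041787
```

```bash
python3 -m pendant '[0,0,0,0,0,0,0.02, 0,0,0,0,0,0,0.04, 0,0,0,0,0,0,0.06, 0,0,0,0,0,0,0.06, 0,0,0,0,0,0,0.06]'; python3 - <<'E'
from plant import r
from h import *
st=r.get_state(); M=R.from_quat(st["eef_rot"]).as_matrix(); print(st["moment"],st["q"][6],np.degrees(np.arctan2(M[1,1],M[0,1])))
E
```

```text
clock: 13.9
tool_pos: [0.5596, 0.0687, 0.1335]
eef_rot: [0.684, 0.729, 0.0, 0.0]
contact_force: [0.7, -0.1, 0.3]
opening: 0.162
finger_force: 30.0
[-0.08174714 -0.20643936 -0.02408454] -0.34620957325706925 3.624675354780476
```

```bash
python3 -m pendant '[0,0,0,0,0,0,-0.03, 0,0,0,0,0,0,-0.06, 0,0,0,0,0,0,-0.06, 0,0,0,-0.05,0,0,-0.06, 0,0,0,-0.1,0,0,-0.06, 0,0,0,-0.3,0,0,-0.06, 0,0,0,-0.5,0,0,-0.06, 0,-0.35,0,-0.6,0,0,-0.06, 0,-0.6,0,-0.6,0,0,-0.06, 0,-0.6,0,-0.6,0,0,-0.06, 0,-0.6,0,-0.6,0,0,-0.06]'; python3 - <<'E'
from plant import r
from h import *
np.set_printoptions(precision=4,suppress=True)
st=r.get_state(); M=R.from_quat(st["eef_rot"]).as_matrix(); print(st["tool_pos"],np.degrees(np.arctan2(M[1,1],M[0,1])))
W=r.snapshot("wrist");pickle.dump(W,open("pics/wrist4.pkl","wb")); cv2.imwrite("pics/wrist4.png",W["img"][:,:,::-1])
E
```

```text
clock: 15.0
tool_pos: [0.5645, -0.0225, 0.2238]
eef_rot: [0.651, 0.759, -0.0, -0.0]
contact_force: [0.4, 0.3, -0.6]
opening: 0.156
finger_force: 30.0
[ 0.5645 -0.0225  0.2238] 8.804892990522072
```

View pics/wrist4.png

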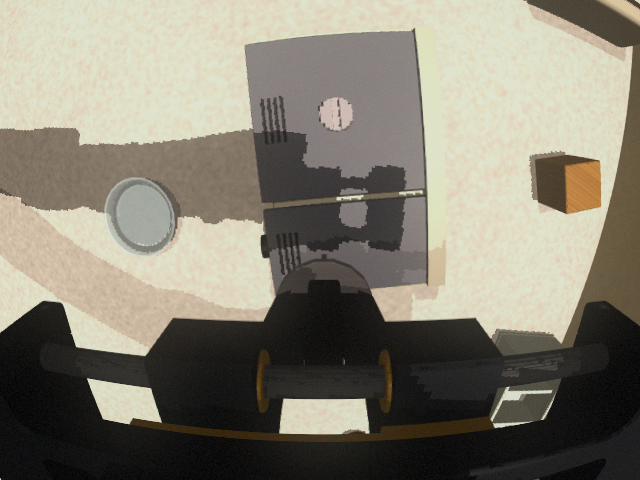

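The screw turned: its slot at (337,114) now runs nearly parallel to the hinge line. Measuring its angle.

```bash
python3 - <<'E'
from h import *
W=load("wrist4"); x0,y0=312,90; sub=W["img"][y0:y0+50,x0:x0+50].astype(int)
ys,xs=np.nonzero(sub.min(2)>150); hull=cv2.convexHull(np.c_[xs,ys].astype(np.int32))
m=np.zeros(sub.shape[:2],np.uint8); cv2.fillConvexPoly(m,hull,1); m=cv2.erode(m,np.ones((5,5)))
dk=sub.min(2)*1.; 
for t in(130,150):
    y2,x2=np.nonzero((m>0)&(sub.min(2)<t)); 
    if len(x2)<8: continue
    p=np.array([onz(W,x+x0,y+y0,.0845,1)[:2] for x,y in zip(x2,y2)]).astype(np.float32)
    vx,vy,a,b=cv2.fitLine(p,cv2.DIST_HUBER,0,.001,.001).ravel(); A=np.arctan2(vy,vx)
    print(len(x2),"screw angle",(.2513-A)%np.pi)
P=[onz(W,u,v,.076,1) for u,v in[(245,45),(414,30),(428,284)]]
print(fit2([(-.076,.107),(.06,.107),(.06,-.107)],P))
E
```

```text
39 screw angle 1.5661329
69 screw angle 1.5590609
(array([0.57883913, 0.02961358]), np.float64(0.24701960252593064), array([[-1.09746186e+00,  4.10928937e-04],
       [ 1.08951914e+00, -6.67401432e-01],
       [ 7.94271429e-03,  6.66990503e-01]]))
```

```bash
python3 -m pendant '[0,-0.3,-0.125,0,0,0,0, 0,-0.6,-0.25,0,0,0,0, 0,-0.891,-0.374,0,0,0,0, 0,-0.891,-0.374,0,0,0,0]'; python3 -m pendant '[0,-0.3,-0.125,0,0,0,0, 0,-0.6,-0.25,0,0,0,0, 0,-0.8,-0.33,0,0,0,0, 0,-0.891,-0.374,0,0,0,0, 0,-0.891,-0.374,0,0,0,0, 0,-0.891,-0.374,0,0,0,0]'
python3 - <<'E'
from h import *
from plant import r
np.set_printoptions(precision=4,suppress=True)
st=r.get_state(); M=R.from_quat(st["eef_rot"]).as_matrix(); print(M[:,2])
d=np.array([.4948,-.304,.11])-st["tool_pos"]; print("tool shift/.15",M.T@d/.15)
E
```

```text
clock: 15.45
tool_pos: [0.5276, -0.1693, 0.2229]
eef_rot: [0.653, 0.757, -0.003, 0.0]
contact_force: [-0.9, 0.5, -1.6]
opening: 0.156
finger_force: 30.0
clock: 16.05
tool_pos: [0.4972, -0.2996, 0.2234]
eef_rot: [0.648, 0.762, 0.001, -0.001]
contact_force: [0.5, 0.5, -1.8]
opening: 0.159
finger_force: 30.0
[ 0.0006  0.0025 -1.    ]
tool shift/.15 [-0.0283 -0.0214  0.7559]
```

```bash
python3 -m pendant '[0,-0.02,-0.015,0,0,0,0, 0,-0.02,-0.015,0.25,0,0,0, 0,-0.02,-0.015,0.5,0,0,0, 0,-0.02,-0.015,0.7,0,0,0, 0,-0.02,-0.015,0.74,0,0,0, 0,-0.02,-0.015,0.74,0,0,0, 0,-0.02,-0.015,0.74,0,0,0]'
python3 - <<'E'
from h import *
from plant import r
np.set_printoptions(precision=4,suppress=True)
st=r.get_state(); M=R.from_quat(st["eef_rot"]).as_matrix(); print(M[:,2])
d=np.array([.4948,-.304,.064])-st["tool_pos"]; print("tool shift/.15",M.T@d/.15)
E
```

```text
clock: 16.75
tool_pos: [0.4957, -0.3058, 0.1139]
eef_rot: [0.649, 0.761, 0.001, 0.001]
contact_force: [-0.1, 0.1, -0.8]
opening: 0.158
finger_force: 30.0
[ 0.0025 -0.0007 -1.    ]
tool shift/.15 [ 0.0131 -0.0049  0.3324]
```

```bash
python3 -m pendant '[0,0.01,-0.005,0,0,0,0, 0,0.01,-0.005,0.06,0,0,0, 0,0.01,-0.005,0.12,0,0,0, 0,0.01,-0.005,0.18,0,0,0, 0,0.01,-0.005,0.24,0,0,0, 0,0.01,-0.005,0.3,0,0,0, 0,0.01,-0.005,0.335,0,0,0, 0,0.01,-0.005,0.335,0,0,0, 0,0.01,-0.005,0.335,0,0,0]'
```

```text
clock: 17.65
tool_pos: [0.493, -0.3046, 0.0624]
eef_rot: [0.649, 0.76, -0.0, -0.0]
contact_force: [-1.8, 0.7, 4.5]
opening: 0.151
finger_force: 30.0
```

Seated on the stand (4.5 N up). Releasing and backing off.

```bash
python3 -m pendant '[0.5,0,0,0,0,0,0, 0.5,0,0,0,0,0,0, 0.5,0,0,0,0,0,0, 0.5,0,0,0,0,0,0, 0.5,0,0,0,0,0,0, 0.5,0,0,-0.2,0,0,0, 0.5,0,0,-0.4,0,0,0, 0.5,0,0,-0.7,0,0,0, 0.5,0,0,-0.95,0,0,0, 0.5,0,0,-0.95,0,0,0]'; python3 -m pendant '[0.5,-0.5,0,0,0,0,0, 0.5,-0.5,0,0,0,0,0, 0.5,-0.5,0,0,0,0,0]'; python3 - <<'E'
from h import *
from plant import r
o=[]
for n in("wrist","scene"):
    s=r.snapshot(n); o.append(s["img"][60:260,220:420] if n=="wrist" else s["img"][140:340,130:330] )
o.append(s["img"][160:310,260:410]); o=[cv2.convertScaleAbs(cv2.resize(i,(266,266)),alpha=1.5,beta=20) for i in o]
cv2.imwrite("pics/c5.png",np.hstack(o)[:,:,::-1])
E
```

```text
clock: 18.65
tool_pos: [0.4964, -0.3061, 0.2098]
eef_rot: [0.65, 0.76, 0.001, 0.005]
contact_force: [0.6, 0.2, 0.4]
opening: 0.497
finger_force: 0.0
clock: 18.95
tool_pos: [0.5036, -0.3838, 0.2036]
eef_rot: [0.652, 0.758, -0.001, 0.001]
contact_force: [-0.8, 0.5, 0.4]
opening: 0.501
finger_force: 0.0
```

View pics/c5.png

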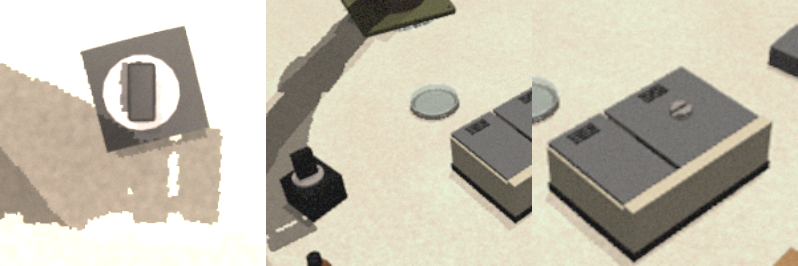

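The key stands upright with its collar on the stand, centred, and both covers are shut. Handing in.

```bash
python3 -c "
from plant import r
print(r.finish_job())"
```

```text
the job is handed in; nothing more can be done
None
```

I handed the job in at about 19 s of the 64 s: both covers are shut, the screw measures within about 0.01 rad of its clockwise stop, and the key is back upright in its stand; the hand-in gave no verdict.

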